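# Load polished mounts from the drip rack into the inspection carrier in list order

## Task

The four polished resin mounts in the drip rack stand in the order of the test list, which starts at the rack's blue end. Move them into the pockets of the aluminium inspection carrier in that same order, counted from the carrier's own blue end, so that the mount nearest the blue end of the rack ends up nearest the blue end of the carrier. Keep them upright with the polished face up, lower them in rather than dropping them, and leave each one sitting fully home in its pocket.

Things in the scene. Friction and masses are not known exactly. Their poses are not given: they have to be found in the camera images.
- mount_black: loose polished metal sample in an upright round black resin mount, 30.4 mm diameter, 19 mm high, about 40 g; origin at the centre of its underside, z up through the polished top face. It starts in the black cup of the drip rack. Grip it round the side.
- mount_green: loose polished metal sample in an upright round green resin mount, 30.4 mm diameter, 22 mm high, about 40 g; origin at the centre of its underside, z up through the polished top face. It starts in the green cup of the drip rack. Grip it round the side.
- mount_red: loose polished metal sample in an upright round red resin mount, 30.4 mm diameter, 18 mm high, about 40 g; origin at the centre of its underside, z up through the polished top face. It starts in the red cup of the drip rack. Grip it round the side.
- mount_yellow: loose polished metal sample in an upright round yellow resin mount, 30.4 mm diameter, 20 mm high, about 40 g; origin at the centre of its underside, z up through the polished top face. It starts in the yellow cup of the drip rack. Grip it round the side.
- cup_black: round black plastic cup, fixed in the drip rack, in which the black mount starts; it does not move during the job. 45 mm outside at the rim, bore 37 mm widening to 41 mm at the rim. Origin at the centre of its underside; inner floor 2.5 mm and rim 10.5 mm above the origin, so a mount stands 10 to 14 mm proud of the rim.
- cup_green: round green plastic cup, fixed in the drip rack, in which the green mount starts; it does not move during the job. 45 mm outside at the rim, bore 37 mm widening to 41 mm at the rim. Origin at the centre of its underside; inner floor 2.5 mm and rim 10.5 mm above the origin, so a mount stands 10 to 14 mm proud of the rim.
- cup_red: round red plastic cup, fixed in the drip rack, in which the red mount starts; it does not move during the job. 45 mm outside at the rim, bore 37 mm widening to 41 mm at the rim. Origin at the centre of its underside; inner floor 2.5 mm and rim 10.5 mm above the origin, so a mount stands 10 to 14 mm proud of the rim.
- cup_yellow: round yellow plastic cup, fixed in the drip rack, in which the yellow mount starts; it does not move during the job. 45 mm outside at the rim, bore 37 mm widening to 41 mm at the rim. Origin at the centre of its underside; inner floor 2.5 mm and rim 10.5 mm above the origin, so a mount stands 10 to 14 mm proud of the rim.
- drip_rack: stainless tray, 62 mm (its x) by 230 mm (its y), fixed, with the four cups in a row, in any order, at x = 0, y = +75, +25, -25, -75 mm, undersides 4.5 mm over the worktop. Origin under its middle at worktop level. Its blue end block (19 mm high) is at the +y end: y = +75 mm is the first place. The polisher and tall press stand beyond x = 0.5 m, left of y = -0.17 m.
- carrier: flat aluminium carrier, 62 mm (its x) by about 230 mm (its y), fixed, with four empty round blind pockets at x = 0, y = -75, -25, +25, +75 mm. Origin under its middle at worktop level; plate top 15 mm, pocket floors 7 mm above it; pockets 38 mm wide, countersunk to 45 mm. Its blue end block (22 mm high) is at the -y end, centre y = -113 mm, so y = -75 mm is the first place.

How it is judged:
By the outcome, as a careful person would: the job done as asked, in the order asked, and still so for the second after the job is handed in, with the robot touching nothing.
It also fails if it takes over 80 s, if anything falls off the work surface, if the arm or the gripper's body presses on something with over 40 N, if the wrist force passes 120 N, or if a joint passes its speed limit or range.

## Robot

A 6-joint arm with a two-finger parallel gripper is mounted at the origin on a cart in front of the work surface, level with it; the furniture and walls round the work are solid. World frame = base frame: x ahead of the robot, y to its left, z up, the work surface at z = 0. Lengths are in m, angles in rad, forces in N, time in s.
With the tool pointing down it reaches from about 0.35 to 0.975 m from the base axis. Payload 4.9 kg.
Tool frame: the origin (TCP) lies midway between the tips of the shut fingers; the grasp point (between the pads) lies 19 mm behind it; z points along the fingers, y is the line along which they close (so a half turn about z gives the same grasp; the last joint's range is limited). The gripper opens to 85 mm and grips with 20 to 120 N. Pads are 22 mm wide; open, the fingers measure 114 mm over their backs; the gripper's body (76 mm by 85 mm) begins 54 mm behind the grasp point. The pads swing forward as they close: fully open they stand 13 mm farther back than shut.
Start: joints at [1.018, 0.053, 1.613, -0, 1.476, -0.119], TCP at [0.263, 0.567, 0.231] pointing down, gripper open.
Joint ranges: [-3.01, 3.01], [-1.01, 2.22], [0.06, 2.58], [-1.02, 4.17], [0.09, 2.62], [-3.14, 3.14]. Speed limits (rad/s): [2.57, 2.57, 3.14, 3.14, 3.14, 3.14].

## Interface

Orientations are given as a unit quaternion [w, x, y, z].
In Python, from plant import manip gives the robot as it stands.
- The arm moves only by the shell command python3 shift.py, which reads ROWS from standard input. ROWS is a JSON list of rows, 1 to 5 of them, each an object with the fields aperture (the opening from 0.0 (shut) to 1.0 (fully open)), pos (a list: dx, dy, dz in shares of 1 m (1.0 is 1 m)), turn_vec (a list: a rotation vector rx, ry, rz in a scale on which 1.0 is 120 degrees); a field left out counts as zero (the opening has to be given); each row shifts and turns the commanded pose from where the row before left it, along the tool's axes as they then stand; what a row does not reach is not made up. A row lasts 1/8 s, in which the tool goes at most 0.0625 m and 0.188 rad, less where a joint would pass 70% of its speed; a pose out of reach is approached as far as the arm can. The fingers move at their own pace and stop on an object; the grip force is fixed at half the most. Time passes only in rows, so rows that do not move let the fingers close. It prints the time, the measured TCP pose, the force, the opening and the grip force at its end. A shift or turn number past 1, either way, is cut back to 1. Input that does not fit is refused with a message, and nothing moves.
- manip.state(): the state, without advancing time (a new reading comes with each control period).
- manip.grab_frame(name): name is "side" or "top" or "wrist"; returns the picture (384x512x3 uint8, red, green, blue); there is no depth.
- manip.camera_params(name): a dict with "intrinsics" (3x3 intrinsics, pixels), "k1" (the pictures are not rectified: a ray, as slopes to the right and down, at radius r is drawn at 1 + k1 r^2 times it, then the intrinsics apply), "xyz" and "orientation" of the camera in the world. Camera axes: x right, y down, z forward; pixel columns grow to the right and rows downward; lengths in m; the calibration is good to about 2 mm. A picture is of the moment at which its call begins: read the wrist's pose just before it. camera_params takes no time and is no camera call; for the wrist camera it gives the pose at the moment of the call.
- manip.job_done(): hands the job in; it is judged then, once.
The state is a dict: "time": time; "joint_pos": joint angles; "joint_vel": joint speeds; "joint_efforts": joint torques, N m; "tool_pos": TCP position; "tool_rot": TCP orientation; "contact_force": force on the tool from outside, world axes, zero at the start; "ft_torque": the same for the moment, N m; "gripper_width": opening from 0.0 (shut) to 1.0 (fully open); "grasp_force": force on a finger pad.
Only numpy, scipy, OpenCV 4.12 (cv2) and the standard library are available. Lean on these libraries where they do the work, as an engineer would, in place of code of your own. Each camera call takes 0.05 s, during which the arm holds its last target. There are 200 camera calls.

## Working session

There is one attempt and no reset: what is moved stays moved. The work goes in short steps, Python scripts to look and compute and a shell command to move; the robot and the scene stay as the last step left them, time stands still between calls to the robot, and variables do not carry over. Pictures are saved under pics/ and viewed, at most 14 in all, crops included, and the job is handed in when it is done.

```bash
ls; mkdir -p pics
python3 - <<'E'
from plant import manip
import cv2
for n in ("side","top","wrist"):
    p=manip.camera_params(n);print(n,p)
    cv2.imwrite(f"pics/{n}0.png",manip.grab_frame(n)[:,:,::-1])
s=manip.state();print(s)
E
```

```text
pics
plant.py
shift.py
side {'intrinsics': array([[358.1091057 ,   0.        , 260.09565303],
       [  0.        , 358.1091057 , 194.68411594],
       [  0.        ,   0.        ,   1.        ]]), 'k1': -0.03418754666579719, 'xyz': array([0.13324587, 0.23867748, 0.57370051]), 'orientation': array([ 0.11987463, -0.2658101 ,  0.86085391, -0.41701992])}
top {'intrinsics': array([[486.63236093,   0.        , 254.72137115],
       [  0.        , 486.63236093, 191.83087079],
       [  0.        ,   0.        ,   1.        ]]), 'k1': -0.062332476488332046, 'xyz': array([ 0.35150072, -0.33159871,  0.8841183 ]), 'orientation': array([-0.04746412,  0.70972771, -0.70057271,  0.05684729])}
wrist {'intrinsics': array([[299.16992673,   0.        , 253.10976492],
       [  0.        , 299.16992673, 192.02585224],
       [  0.        ,   0.        ,   1.        ]]), 'k1': -0.07916768034761153, 'xyz': array([0.18723277, 0.60213145, 0.3726415 ]), 'orientation': array([0.13659989, 0.83138069, 0.53172345, 0.08612086])}
{'time': 0.15, 'joint_pos': array([ 1.01801468e+00,  5.32161608e-02,  1.61397590e+00, -1.80091346e-05,
        1.47603005e+00, -1.19034552e-01]), 'joint_vel': array([-0.00173479, -0.00293598, -0.00500082,  0.00051595, -0.00111394,
        0.00065942]), 'joint_efforts': array([-4.39504956e-04, -3.94243348e+01, -3.70719910e+01, -1.78935638e-04,
        4.67418227e-03, -8.28405717e-06]), 'tool_pos': array([0.26243375, 0.56668893, 0.23034027]), 'tool_rot': array([-2.60093382e-04,  2.15176552e-01,  9.76574824e-01, -7.72148079e-04]), 'contact_force': array([ 0.56966259,  0.84662795, -0.56018978]), 'ft_torque': array([ 0.03180434, -0.04187039, -0.03091373]), 'grasp_force': 0.0, 'gripper_width': 1.0013065182665521}
```

View pics/top0.png

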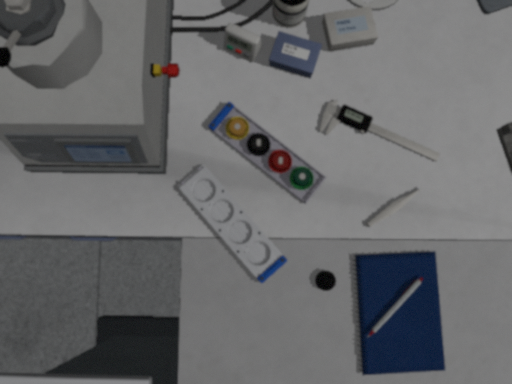

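View pics/side0.png

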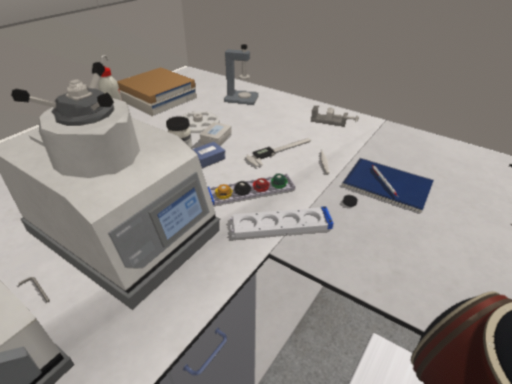

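The top view shows the rack's blue end at (220,115). From there the mounts run yellow (236,127), black (258,145), red (280,161), green (301,178). The carrier's blue end is at (270,267), with pockets at (257,252), (240,232), (221,211), (203,189) in order. The side view agrees: mounts at (224,191), (242,188), (262,185), (279,180), and the blue carrier end at (328,217).

```bash
cat > h.py <<'E'
import numpy as np, cv2
from scipy.spatial.transform import Rotation as R
from scipy.optimize import least_squares
def rot(q): return R.from_quat([q[1],q[2],q[3],q[0]]).as_matrix()
def proj(p,X):
    c=(np.atleast_2d(X)-p["xyz"])@rot(p["orientation"]); s=c[:,:2]/c[:,2:]
    s=s*(1+p["k1"]*(s**2).sum(1,keepdims=True)); K=p["intrinsics"]
    return s*[K[0,0],K[1,1]]+K[:2,2]
def ray(p,uv):
    K=p["intrinsics"]; d=(np.asarray(uv,float)-K[:2,2])/[K[0,0],K[1,1]]; s=d.copy()
    for _ in range(20): s=d/(1+p["k1"]*(s**2).sum())
    return rot(p["orientation"])@np.r_[s,1]
def onplane(p,uv,z):
    d=ray(p,uv); return p["xyz"]+d*(z-p["xyz"][2])/d[2]
def tri(ps,uvs,g=(.5,-.25,.02)):
    r=least_squares(lambda X:np.concatenate([proj(p,X)[0]-u for p,u in zip(ps,uvs)]),g); return r.x,np.abs(r.fun).max()
E
python3 - <<'E'
from plant import manip
from h import *
t=manip.camera_params("top");s=manip.camera_params("side")
for n,a,b in [("Y",(236,127),(224,191)),("B",(258,145),(242,188)),("R",(280,161),(262,185)),("G",(301,178),(279,180)),
 ("p1",(257,252),(313,216)),("p2",(240,232),(290,218)),("p3",(221,211),(266,221)),("p4",(203,189),(243,225))]:
    print(n,tri([t,s],[a,b]),onplane(t,a,.025 if n in "YBRG" else .015))
A=cv2.imread("pics/top0.png")[95:285,175:330];B=cv2.imread("pics/side0.png")[170:250,200:340]
A=cv2.resize(A,None,fx=3,fy=3,interpolation=cv2.INTER_CUBIC);B=cv2.resize(B,None,fx=2.3,fy=2.3,interpolation=cv2.INTER_CUBIC)
C=np.zeros((570,465+322,3),np.uint8);C[:,:465]=A;C[:184,465:]=B
cv2.imwrite("pics/c0.png",C)
E
```

```text
Y (array([ 0.60047929, -0.306708  ,  0.01575043]), np.float64(0.3868957887994213)) [ 0.59831342 -0.30672281  0.025     ]
B (array([ 0.56945597, -0.34685162,  0.01264184]), np.float64(0.9187888324194375)) [ 0.56523757 -0.34718161  0.025     ]
R (array([ 0.53894047, -0.38825906,  0.01089528]), np.float64(0.26624022478102916)) [ 0.53623216 -0.38719852  0.025     ]
G (array([ 0.50768328, -0.42565559,  0.01723833]), np.float64(0.5474434125258654)) [ 0.50564332 -0.42508847  0.025     ]
p1 (array([ 0.37165759, -0.34813973,  0.01813951]), np.float64(0.9533245658197416)) [ 0.37294218 -0.34772126  0.015     ]
p2 (array([ 0.40941191, -0.31640706,  0.01484492]), np.float64(1.0567519081119485)) [ 0.40803816 -0.31698991  0.015     ]
p3 (array([ 0.44880543, -0.28062825,  0.01079666]), np.float64(2.3611745285585357)) [ 0.44523186 -0.28229953  0.015     ]
p4 (array([ 0.48970072, -0.2462187 ,  0.00262996]), np.float64(2.2752013931702493)) [ 0.48470682 -0.24892361  0.015     ]
```

View pics/c0.png

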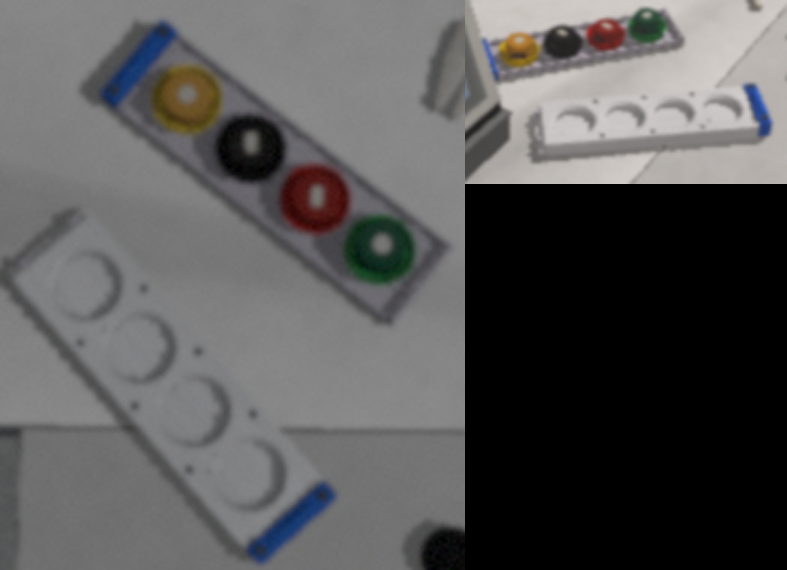

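View pics/wrist0.png

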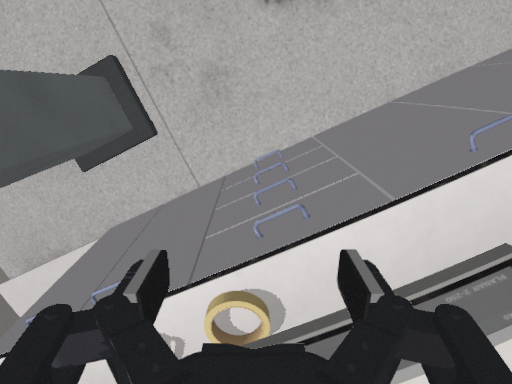

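The crop confirms the order: yellow, black, red, green from the rack's blue end, and the carrier's blue end at lower right. The wrist camera sees the fingertips at about (150,280) and (360,280). I'll move to a hover between rack and carrier, going round the polisher.

```bash
echo '[{"aperture":1, "pos":[-0.04, -0.0458, -0.004]}, {"aperture":1, "pos":[-0.04, -0.0458, -0.004]}, {"aperture":1, "pos":[-0.04, -0.0458, -0.004]}, {"aperture":1, "pos":[-0.04, -0.0458, -0.004]}]' | python3 shift.py
echo '[{"aperture":1, "pos":[-0.04, -0.0458, 0]}, {"aperture":1, "pos":[-0.04, -0.0458, 0]}, {"aperture":1, "pos":[-0.04, -0.0458, 0]}, {"aperture":1, "pos":[-0.04, -0.0458, 0]}]' | python3 shift.py
echo '[{"aperture":1, "pos":[-0.0323, -0.0527, 0]}, {"aperture":1, "pos":[-0.0323, -0.0527, 0]}, {"aperture":1, "pos":[-0.0323, -0.0527, 0]}, {"aperture":1, "pos":[-0.0323, -0.0527, 0]}]' | python3 shift.py
```

```text
time: 0.65
tool_pos: [0.3309, 0.3318, 0.2471]
tool_rot: [0.0, 0.215, 0.977, -0.0]
contact_force: [0.4, -0.3, 1.4]
gripper_width: 1.0
grasp_force: 0.0
time: 1.15
tool_pos: [0.3991, 0.0983, 0.2472]
tool_rot: [0.0, 0.215, 0.977, 0.0]
contact_force: [1.1, 0.8, 0.2]
gripper_width: 1.0
grasp_force: 0.0
time: 1.65
tool_pos: [0.4274, -0.1475, 0.2472]
tool_rot: [0.0, 0.215, 0.977, 0.0]
contact_force: [2.4, 0.8, 1.5]
gripper_width: 1.002
grasp_force: 0.0
```

The rows are not in the units I measure in: turns go in shares of 120 degrees. I convert before sending: 0.18 rad is 0.0859.

```bash
echo '[{"aperture":1, "pos":[-0.0323, -0.0527, 0]}, {"aperture":1, "pos":[-0.0323, -0.0527, 0]}, {"aperture":1, "pos":[-0.0323, -0.0527, 0]}, {"aperture":1, "turn_vec":[0, 0, 0.0859]}, {"aperture":1, "turn_vec":[0, 0, 0.0859]}]' | python3 shift.py
echo '[{"aperture":1, "turn_vec":[0, 0, 0.0859]}, {"aperture":1, "turn_vec":[0, 0, 0.0859]}, {"aperture":1, "turn_vec":[0, 0, 0.0859]}, {"aperture":1, "turn_vec":[0, 0, 0.0859]}, {"aperture":1, "turn_vec":[0, 0, 0.0859]}]' | python3 shift.py
echo '[{"aperture":1, "turn_vec":[0, 0, 0.0859]}, {"aperture":1, "turn_vec":[0, 0, 0.0859]}, {"aperture":1, "turn_vec":[0, 0, 0.0859]}, {"aperture":1}, {"aperture":1}]' | python3 shift.py
python3 - <<'E'
from plant import manip
from h import *
import pickle
p=manip.camera_params("wrist");im=manip.grab_frame("wrist")[:,:,::-1]
cv2.imwrite("pics/w1.png",im);pickle.dump(p,open("w1.p","wb"));print(p["xyz"])
cv2.imwrite("pics/w1b.png",cv2.resize(im,None,fx=1.56,fy=1.56,interpolation=cv2.INTER_CUBIC))
E
```

```text
time: 2.28
tool_pos: [0.4487, -0.3305, 0.2464]
tool_rot: [-0.001, 0.39, 0.921, 0.0]
contact_force: [-0.1, -0.4, -1.2]
gripper_width: 1.002
grasp_force: 0.0
time: 2.9
tool_pos: [0.449, -0.3295, 0.2468]
tool_rot: [-0.0, 0.751, 0.66, -0.0]
contact_force: [0.2, -0.3, -0.5]
gripper_width: 0.999
grasp_force: 0.0
time: 3.52
tool_pos: [0.449, -0.3295, 0.2471]
tool_rot: [-0.0, 0.898, 0.44, -0.0]
contact_force: [-0.2, 0.1, 0.1]
gripper_width: 1.004
grasp_force: 0.0
[ 0.49887373 -0.26393098  0.38953596]
```

View pics/w1b.png

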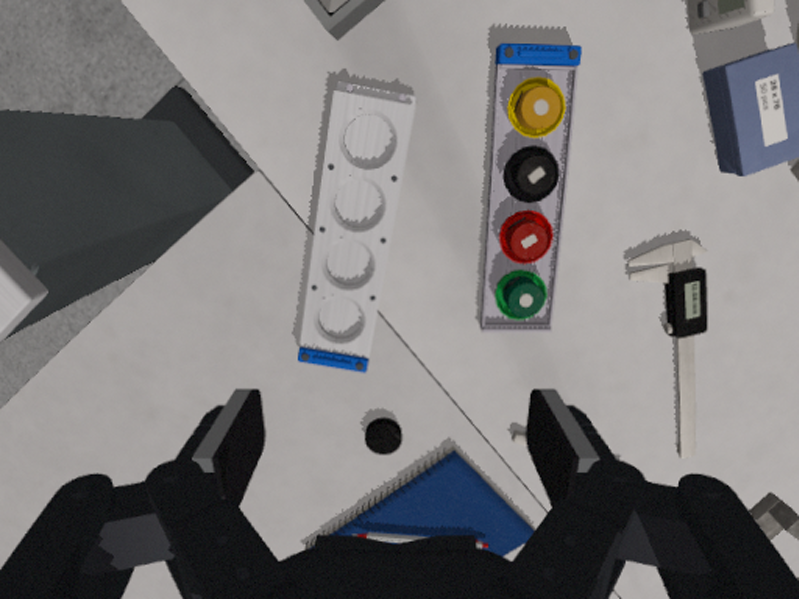

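The wrist view (scaled 1.56) shows the cups at yellow (536,107), black (530,174), red (525,237), green (521,295). The pockets are at (369,139), (358,203), (350,264), (340,318), and the carrier's blue end is at (333,360), so the nearest pocket is (340,318). I'll fit both poses with height left free and overlay the result.

```bash
cat >> h.py <<'E'
def circ(p,im,c,r,col,f):
    a=np.linspace(0,2*np.pi,60); X=np.c_[c[0]+r*np.cos(a),c[1]+r*np.sin(a),c[2]+0*a]
    cv2.polylines(im,[np.int32(np.round((proj(p,X)*f+(f-1)/2)*8))],True,col,1,cv2.LINE_AA,3)
def rowpts(q,ys): return np.array([[q[0]-np.sin(q[2])*y,q[1]+np.cos(q[2])*y,q[3]] for y in ys])
E
python3 - <<'E'
from plant import manip
from h import *
import pickle
t=manip.camera_params("top");s=manip.camera_params("side");w=pickle.load(open("w1.p","rb"))
ck=np.array([[536,107],[530,174],[525,237],[521,295]])/1.56
ct=np.array([[237,127.7],[258.7,144],[280.3,161],[301.7,177.7]])
pk=np.array([[340,318],[350,264],[358,203],[369,139]])/1.56
pt=np.array([[258.3,253],[240.3,232],[222,211],[204,190]])
im=cv2.resize(cv2.imread("pics/w1.png"),None,fx=2.6,fy=2.6,interpolation=cv2.INTER_CUBIC)
for n,k,tt,ys,g in [("rack",ck,ct,[.075,.025,-.025,-.075],[.553,-.367,-.66,.015]),("car",pk,pt,[-.075,-.025,.025,.075],[.43,-.297,-.84,.015])]:
    for nm,wt in (("both",.6),("wrist only",0)):
        def f(q):
            X=rowpts(q,ys); return np.r_[(proj(w,X)-k).ravel(),wt*(proj(t,X)-tt).ravel(), (10*(q[3]-.015)*1000 if wt==0 else 0)]
        r=least_squares(f,g);print(n,nm,r.x.round(4),np.abs(r.fun).max().round(2))
    q=r.x.copy(); q[3]=.015
    print(rowpts(q,ys).round(4).tolist())
    for X in rowpts(q,ys): circ(w,im,X,.0225,(0,255,255),2.6)
cv2.imwrite("pics/o1.png",im[60:600,450:1050])
E
```

```text
rack both [ 0.5541 -0.3671 -0.6591  0.0133] 0.53
rack wrist only [ 0.5538 -0.3665 -0.6593  0.015 ] 0.35
[[0.5997, -0.3072, 0.015], [0.5691, -0.3467, 0.015], [0.5385, -0.3863, 0.015], [0.5078, -0.4258, 0.015]]
car both [ 0.4282 -0.2993 -0.8414  0.0102] 0.74
car wrist only [ 0.4292 -0.2988 -0.8413  0.015 ] 0.61
[[0.3733, -0.3487, 0.015], [0.4106, -0.3154, 0.015], [0.4479, -0.2821, 0.015], [0.4851, -0.2488, 0.015]]
```

View pics/o1.png

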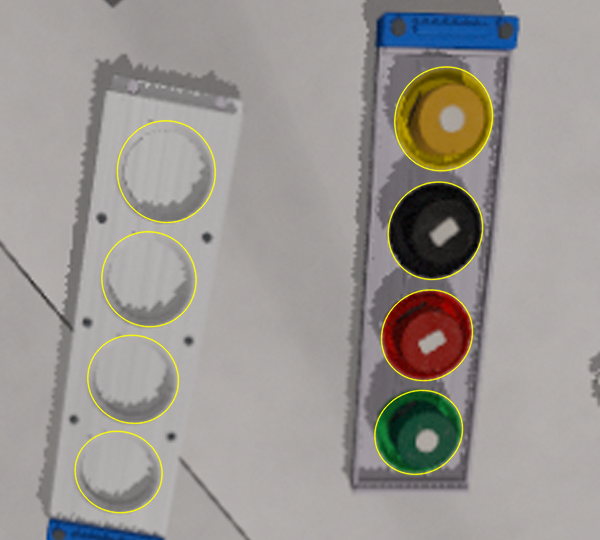

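The fitted rims match all eight circles closely, so rack and carrier are located. Next I'll hover over yellow and measure the mount tops from there.

```bash
echo '[{"aperture":1, "pos":[0.0275, 0.0264, 0.0368]}, {"aperture":1, "pos":[0.0275, 0.0264, 0.0368]}, {"aperture":1, "pos":[0.0275, 0.0264, 0.0368]}, {"aperture":1, "pos":[0.0275, 0.0264, 0.0368]}, {"aperture":1}]' | python3 shift.py
echo '[{"aperture":1}]' | python3 shift.py
python3 - <<'E'
from plant import manip
from h import *
import pickle
p=manip.camera_params("wrist");im=manip.grab_frame("wrist")[:,:,::-1]
cv2.imwrite("pics/w2.png",im);pickle.dump(p,open("w2.p","wb"));print(manip.state()["tool_pos"])
f=1.56;im=cv2.resize(im,None,fx=f,fy=f,interpolation=cv2.INTER_CUBIC)
for X in rowpts([.5538,-.3665,-.6593,.015],[.075,.025,-.025,-.075]): circ(p,im,X,.0225,(255,255,255),f)
cv2.imwrite("pics/w2b.png",im)
E
```

```text
time: 4.2
tool_pos: [0.5992, -0.3055, 0.0942]
tool_rot: [-0.004, 0.898, 0.44, -0.002]
contact_force: [0.4, 0.8, 0.4]
gripper_width: 1.001
grasp_force: 0.0
time: 4.32
tool_pos: [0.6001, -0.3081, 0.1005]
tool_rot: [0.0, 0.899, 0.439, -0.0]
contact_force: [0.2, -0.0, -0.2]
gripper_width: 0.996
grasp_force: 0.0
[ 0.60032746 -0.30866975  0.10178079]
```

View pics/w2b.png

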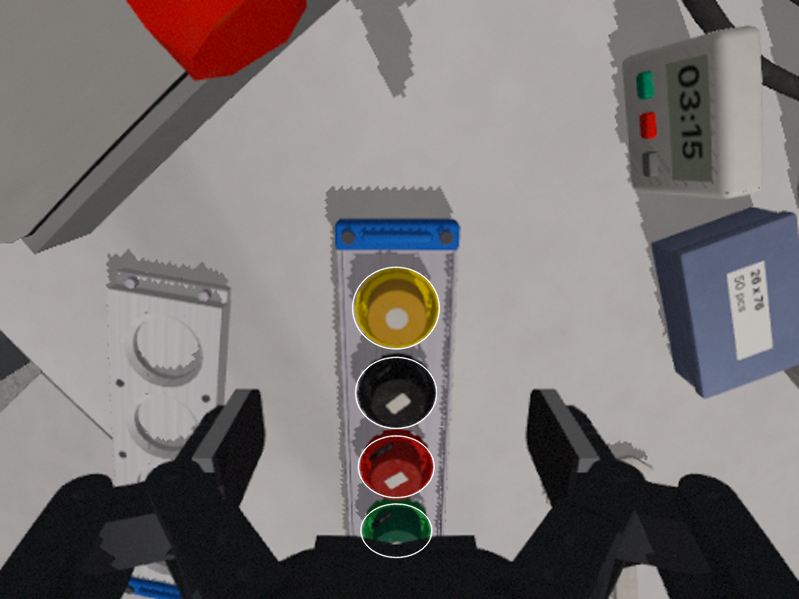

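The wrist view over yellow shows the cup rims matching again and yellow centred between the fingers at (397,313). The polisher's red knob is well away from the tool. Now I'll triangulate the bright sample on each mount from the two wrist views and check the mount outlines.

Run:
```python
from h import *
import pickle
W=[pickle.load(open(f"w{i}.p","rb")) for i in (1,2)];I=[cv2.imread(f"pics/w{i}.png") for i in (1,2)]
cups=rowpts([.5538,-.3665,-.6593,.015],[.075,.025,-.025,-.075]);H=[.020,.019,.018,.022]
tiles=[]
for n,c,h in zip("YBRG",cups,H):
    uv=[];row=[]
    for p,im in zip(W,I):
        X=c.copy();X[2]=.007+h;u=proj(p,X)[0];x,y=np.int32(u)
        hsv=cv2.cvtColor(im,cv2.COLOR_BGR2HSV);m=((hsv[...,1]<70)&(hsv[...,2]>130)).astype(np.uint8)
        k=np.zeros_like(m);cv2.circle(k,(x,y),11,1,-1);m&=k
        _,_,st,ce=cv2.connectedComponentsWithStats(m);
        i=1+np.argmax(st[1:,4]) if len(st)>1 else 0
        uv.append(ce[i])
        b=cv2.resize(im,None,fx=5,fy=5,interpolation=cv2.INTER_CUBIC)
        circ(p,b,X,.0152,(255,255,255),5);cx,cy=np.int32(u*5);cv2.rectangle(b,(0,0),(0,0),0)
        pad=cv2.copyMakeBorder(b,100,100,100,100,cv2.BORDER_CONSTANT);row.append(pad[cy:cy+200,cx:cx+200])
    r,e=tri(W,uv,c);print(n,"insert",r.round(4),"err px",e.round(2),"off from cup mm",((r-c)*1000).round(1))
    tiles.append(np.vstack(row))
cv2.imwrite("pics/m.png",np.hstack(tiles))
```

```text
Y insert [ 0.5996 -0.3081  0.0267] err px 0.15 off from cup mm [-0.1 -0.9 11.7]
B insert [ 0.5704 -0.3472  0.0255] err px 0.12 off from cup mm [ 1.3 -0.5 10.5]
R insert [ 0.5377 -0.3871  0.0247] err px 0.14 off from cup mm [-0.7 -0.8  9.7]
G insert [ 0.5075 -0.4259  0.025 ] err px 1.24 off from cup mm [-0.3 -0.1 10. ]
```

View pics/m.png

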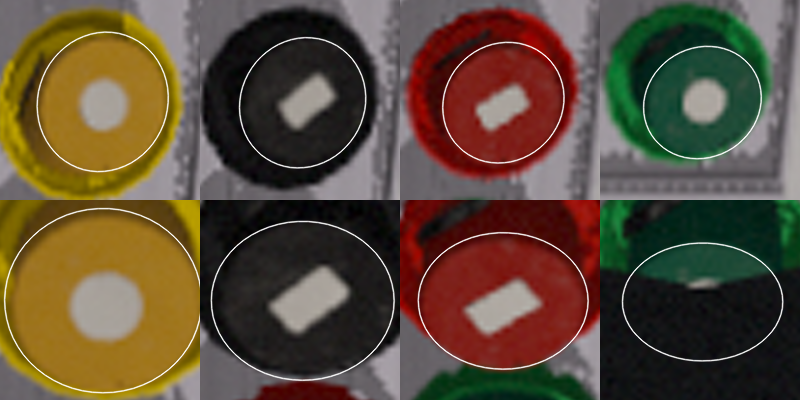

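All the heights agree with the text (tops near 25 to 27 mm) and the mounts sit within about 1 mm of their cup centres. Lowering towards yellow.

```bash
echo '[{"aperture":0.65, "pos":[0, 0, 0.03]}, {"aperture":0.65, "pos":[0, 0, 0.025]}, {"aperture":0.65}, {"aperture":0.65}]' | python3 shift.py
```

```text
time: 4.88
tool_pos: [0.6009, -0.309, 0.0478]
tool_rot: [0.002, 0.899, 0.438, 0.001]
contact_force: [-0.1, -0.4, 1.5]
gripper_width: 0.646
grasp_force: 0.0
```

```bash
echo '[{"aperture":0.65, "pos":[0, -0.0015, 0.018]}, {"aperture":0.65, "pos":[0, 0, 0.012]}, {"aperture":0.65}]' | python3 shift.py; echo '[{"aperture":0}, {"aperture":0}, {"aperture":0}, {"aperture":0}, {"aperture":0}]' | python3 shift.py
```

```text
time: 5.25
tool_pos: [0.5976, -0.3061, 0.0128]
tool_rot: [-0.002, 0.899, 0.438, -0.001]
contact_force: [0.0, 0.1, -1.2]
gripper_width: 0.648
grasp_force: 0.0
time: 5.88
tool_pos: [0.5994, -0.3073, 0.0158]
tool_rot: [0.001, 0.899, 0.438, 0.0]
contact_force: [0.3, -0.1, 3.4]
gripper_width: 0.325
grasp_force: 59.3
```

```bash
echo '[{"aperture":0, "pos":[0, 0, -0.01]}, {"aperture":0, "pos":[0, 0, -0.025]}, {"aperture":0, "pos":[0, 0, -0.035]}, {"aperture":0}]' | python3 shift.py
python3 - <<'E'
from plant import manip
from h import *
im=manip.grab_frame("wrist")[:,:,::-1]
cv2.imwrite("pics/w3.png",im)
E
```

```text
time: 6.38
tool_pos: [0.6009, -0.3083, 0.0893]
tool_rot: [0.003, 0.899, 0.439, 0.002]
contact_force: [0.4, -0.8, -0.1]
gripper_width: 0.326
grasp_force: 59.3
```

View pics/w3.png

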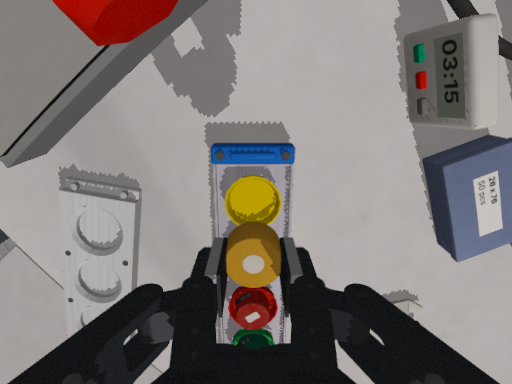

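Yellow is held upright between the pads at (253,250) and its cup is empty. Carrying it to the first pocket.

Scaled: 0.182 rad is 0.0869.

```bash
echo '[{"aperture":0, "pos":[-0.0343, -0.0306, 0]}, {"aperture":0, "pos":[-0.0343, -0.0306, 0]}, {"aperture":0, "pos":[-0.0343, -0.0306, 0]}, {"aperture":0, "pos":[-0.0343, -0.0306, 0]}, {"aperture":0, "pos":[-0.0343, -0.0306, 0]}]' | python3 shift.py; echo '[{"aperture":0, "turn_vec":[0, 0, 0.0869]}, {"aperture":0, "pos":[0, 0, 0.02]}, {"aperture":0}, {"aperture":0}]' | python3 shift.py; python3 -c "
from plant import manip
for i in range(1): print(manip.state()['tool_pos'],manip.state()['tool_rot'])"
```

```text
time: 7.05
tool_pos: [0.3704, -0.347, 0.0831]
tool_rot: [-0.002, 0.899, 0.439, -0.001]
contact_force: [-0.7, -0.8, -0.4]
gripper_width: 0.321
grasp_force: 59.4
time: 7.55
tool_pos: [0.3725, -0.3475, 0.0645]
tool_rot: [-0.001, 0.935, 0.355, -0.0]
contact_force: [-0.3, -0.7, 0.7]
gripper_width: 0.322
grasp_force: 59.5
[ 0.3724658  -0.34751196  0.06450663] [-7.64758316e-04  9.34832421e-01  3.55088303e-01 -2.38675475e-04]
```

```bash
echo '[{"aperture":0, "pos":[0, 0.0012, 0.02]}, {"aperture":0, "pos":[0, 0, 0.014]}, {"aperture":0, "pos":[0, 0, 0.008]}, {"aperture":0}, {"aperture":0}]' | python3 shift.py;  echo '[{"aperture":0, "pos":[0, 0, 0.002]}, {"aperture":0}, {"aperture":0}]' | python3 shift.py
```

```text
time: 8.18
tool_pos: [0.3739, -0.3493, 0.0237]
tool_rot: [0.0, 0.935, 0.355, 0.0]
contact_force: [0.4, 0.3, -0.3]
gripper_width: 0.324
grasp_force: 59.5
time: 8.55
tool_pos: [0.3736, -0.349, 0.0212]
tool_rot: [0.0, 0.935, 0.355, 0.0]
contact_force: [-0.5, 0.6, -0.4]
gripper_width: 0.322
grasp_force: 59.5
```

```bash
echo '[{"aperture":0, "pos":[0, 0, 0.003]}, {"aperture":0}, {"aperture":0}]' | python3 shift.py;  echo '[{"aperture":0, "pos":[0, 0, 0.0015]}, {"aperture":0}, {"aperture":0}]' | python3 shift.py
```

```text
time: 8.93
tool_pos: [0.3735, -0.3488, 0.018]
tool_rot: [-0.0, 0.935, 0.355, -0.0]
contact_force: [0.1, 0.2, 0.7]
gripper_width: 0.322
grasp_force: 59.5
time: 9.3
tool_pos: [0.3736, -0.3489, 0.0166]
tool_rot: [-0.0, 0.935, 0.355, 0.0]
contact_force: [-0.2, -0.6, -0.7]
gripper_width: 0.319
grasp_force: 59.5
```

```bash
echo '[{"aperture":0, "pos":[0, 0, 0.001]}, {"aperture":0}, {"aperture":0}]' | python3 shift.py
```

```text
time: 9.68
tool_pos: [0.3736, -0.349, 0.0158]
tool_rot: [0.0, 0.935, 0.355, 0.0]
contact_force: [-0.1, 0.1, 0.2]
gripper_width: 0.326
grasp_force: 59.8
```

```bash
echo '[{"aperture":0, "pos":[0, 0, 0.0008]}, {"aperture":0}, {"aperture":0}]' | python3 shift.py
```

```text
time: 10.05
tool_pos: [0.3737, -0.3491, 0.0158]
tool_rot: [-0.0, 0.935, 0.355, -0.0]
contact_force: [-2.2, 2.3, 8.0]
gripper_width: 0.322
grasp_force: 60.3
```

Contact at the same height as the grasp, so yellow is seated. Releasing it and going to black.

Scaled: -0.182 rad is -0.0869.

```bash
echo '[{"aperture":0.65}, {"aperture":0.65}, {"aperture":0.65, "pos":[0, 0, -0.015]}, {"aperture":0.65, "pos":[0, 0, -0.04]}]' | python3 shift.py; echo '[{"aperture":0.65, "pos":[0.037, 0.0321, 0]}, {"aperture":0.65, "pos":[0.037, 0.0321, 0]}, {"aperture":0.65, "pos":[0.037, 0.0321, 0]}, {"aperture":0.65, "pos":[0.037, 0.0321, 0]}, {"aperture":0.65, "turn_vec":[0, 0, -0.0869]}]' | python3 shift.py;echo '[{"aperture":0.65, "pos":[0, 0, 0.02]}, {"aperture":0.65}, {"aperture":0.65}]' | python3 shift.py
```

```text
time: 10.55
tool_pos: [0.3723, -0.3474, 0.0688]
tool_rot: [-0.002, 0.935, 0.355, -0.001]
contact_force: [1.0, -0.9, 0.3]
gripper_width: 0.648
grasp_force: 0.0
time: 11.18
tool_pos: [0.5727, -0.3466, 0.0709]
tool_rot: [0.001, 0.897, 0.442, 0.001]
contact_force: [-0.0, -0.3, 0.6]
gripper_width: 0.647
grasp_force: 0.0
time: 11.55
tool_pos: [0.5686, -0.3466, 0.0492]
tool_rot: [-0.001, 0.899, 0.438, -0.0]
contact_force: [-1.0, -1.0, -0.6]
gripper_width: 0.653
grasp_force: 0.0
```

```bash
echo '[{"aperture":0.65, "pos":[0.0006, 0.0007, 0.018]}, {"aperture":0.65, "pos":[0, 0, 0.01]}, {"aperture":0.65, "pos":[0, 0, 0.0045]}, {"aperture":0.65}, {"aperture":0.65}]' | python3 shift.py; echo '[{"aperture":0}, {"aperture":0}, {"aperture":0}, {"aperture":0}]' | python3 shift.py
```

```text
time: 12.18
tool_pos: [0.5707, -0.3469, 0.0178]
tool_rot: [0.0, 0.899, 0.438, 0.0]
contact_force: [0.4, 0.0, 0.2]
gripper_width: 0.648
grasp_force: 0.0
time: 12.68
tool_pos: [0.5709, -0.3471, 0.0183]
tool_rot: [0.001, 0.899, 0.438, 0.0]
contact_force: [-1.6, 0.5, 5.7]
gripper_width: 0.318
grasp_force: 59.2
```

Scaled: 0.182 rad is 0.0869.

```bash
echo '[{"aperture":0, "pos":[0, 0, -0.01]}, {"aperture":0, "pos":[0, 0, -0.03]}, {"aperture":0, "pos":[0, 0, -0.015]}, {"aperture":0}]' | python3 shift.py; echo '[{"aperture":0, "pos":[-0.0183, -0.0365, 0]}, {"aperture":0, "pos":[-0.0183, -0.0365, 0]}, {"aperture":0, "pos":[-0.0183, -0.0365, 0]}, {"aperture":0, "pos":[-0.0183, -0.0365, 0]}, {"aperture":0, "turn_vec":[0, 0, 0.0869]}]' | python3 shift.py; echo '[{"aperture":0, "pos":[0, 0, 0.02]}, {"aperture":0, "pos":[0, 0, 0.01]}, {"aperture":0}, {"aperture":0}]' | python3 shift.py
```

```text
time: 13.18
tool_pos: [0.5712, -0.3473, 0.074]
tool_rot: [0.001, 0.899, 0.438, 0.001]
contact_force: [-1.0, -0.5, 0.1]
gripper_width: 0.319
grasp_force: 59.1
time: 13.8
tool_pos: [0.4069, -0.3125, 0.0698]
tool_rot: [-0.002, 0.936, 0.352, -0.001]
contact_force: [0.6, 0.3, -0.1]
gripper_width: 0.317
grasp_force: 59.3
time: 14.3
tool_pos: [0.4105, -0.3146, 0.0425]
tool_rot: [0.0, 0.935, 0.355, 0.0]
contact_force: [-0.2, 0.5, -1.0]
gripper_width: 0.323
grasp_force: 59.3
```

```bash
echo '[{"aperture":0, "pos":[-0.0005, 0.0006, 0.015]}, {"aperture":0, "pos":[0, 0, 0.007]}, {"aperture":0}, {"aperture":0}, {"aperture":0}]' | python3 shift.py;echo '[{"aperture":0, "pos":[0, 0, 0.001]}, {"aperture":0}, {"aperture":0}]' | python3 shift.py; echo '[{"aperture":0, "pos":[0, 0, 0.001]}, {"aperture":0}, {"aperture":0}]' | python3 shift.py
```

```text
time: 14.92
tool_pos: [0.4105, -0.3155, 0.0206]
tool_rot: [0.0, 0.935, 0.355, 0.0]
contact_force: [-0.2, -0.1, 0.1]
gripper_width: 0.315
grasp_force: 59.2
time: 15.3
tool_pos: [0.4103, -0.3153, 0.0193]
tool_rot: [-0.0, 0.935, 0.355, 0.0]
contact_force: [-0.1, -0.3, -0.8]
gripper_width: 0.315
grasp_force: 59.2
time: 15.68
tool_pos: [0.4103, -0.3153, 0.0183]
tool_rot: [0.0, 0.935, 0.355, 0.0]
contact_force: [0.2, -0.3, 0.4]
gripper_width: 0.319
grasp_force: 59.2
```

```bash
echo '[{"aperture":0, "pos":[0, 0, 0.0008]}, {"aperture":0}, {"aperture":0}]' | python3 shift.py; echo '[{"aperture":0, "pos":[0, 0, 0.0006]}, {"aperture":0}, {"aperture":0}]' | python3 shift.py
```

```text
time: 16.05
tool_pos: [0.4103, -0.3153, 0.0182]
tool_rot: [-0.0, 0.935, 0.355, -0.0]
contact_force: [-1.8, 2.9, 6.2]
gripper_width: 0.318
grasp_force: 59.7
time: 16.42
tool_pos: [0.4104, -0.3154, 0.0182]
tool_rot: [-0.0, 0.935, 0.355, -0.0]
contact_force: [-3.6, 3.9, 9.7]
gripper_width: 0.315
grasp_force: 60.2
```

Black is seated. Releasing it and going to red.

Scaled: -0.182 rad is -0.0869.

```bash
echo '[{"aperture":0.65}, {"aperture":0.65}, {"aperture":0.65, "pos":[0, 0, -0.015]}, {"aperture":0.65, "pos":[0, 0, -0.04]}]' | python3 shift.py; echo '[{"aperture":0.65, "pos":[0.0122, 0.0345, 0]}, {"aperture":0.65, "pos":[0.0122, 0.0345, 0]}, {"aperture":0.65, "pos":[0.0122, 0.0345, 0]}, {"aperture":0.65, "pos":[0.0122, 0.0345, 0]}, {"aperture":0.65, "turn_vec":[0, 0, -0.0869]}]' | python3 shift.py;echo '[{"aperture":0.65, "pos":[0, 0, 0.02]}, {"aperture":0.65}, {"aperture":0.65}, {"aperture":0.65}]' | python3 shift.py
```

```text
time: 16.92
tool_pos: [0.4089, -0.3139, 0.0708]
tool_rot: [-0.002, 0.935, 0.355, -0.001]
contact_force: [0.8, 1.2, 0.9]
gripper_width: 0.647
grasp_force: 0.0
time: 17.55
tool_pos: [0.5405, -0.3875, 0.0732]
tool_rot: [0.001, 0.898, 0.441, 0.0]
contact_force: [-0.4, 0.5, 0.6]
gripper_width: 0.651
grasp_force: 0.0
time: 18.05
tool_pos: [0.5384, -0.3862, 0.0524]
tool_rot: [0.0, 0.899, 0.438, 0.0]
contact_force: [-0.0, -0.8, -0.3]
gripper_width: 0.652
grasp_force: 0.0
```

```bash
echo '[{"aperture":0.65, "pos":[0, 0, 0.02]}, {"aperture":0.65, "pos":[0, 0, 0.01]}, {"aperture":0.65, "pos":[0, 0, 0.0055]}, {"aperture":0.65}, {"aperture":0.65}]' | python3 shift.py; echo '[{"aperture":0}, {"aperture":0}, {"aperture":0}, {"aperture":0}]' | python3 shift.py; echo '[{"aperture":0, "pos":[0, 0, -0.01]}, {"aperture":0, "pos":[0, 0, -0.03]}, {"aperture":0, "pos":[0, 0, -0.015]}, {"aperture":0}]' | python3 shift.py
```

```text
time: 18.68
tool_pos: [0.5387, -0.3864, 0.0168]
tool_rot: [0.0, 0.899, 0.438, 0.0]
contact_force: [0.4, -0.4, -0.1]
gripper_width: 0.653
grasp_force: 0.0
time: 19.18
tool_pos: [0.5389, -0.3866, 0.0174]
tool_rot: [0.001, 0.899, 0.438, 0.0]
contact_force: [-0.3, 1.2, 5.6]
gripper_width: 0.317
grasp_force: 59.2
time: 19.68
tool_pos: [0.5392, -0.3868, 0.0731]
tool_rot: [0.001, 0.899, 0.438, 0.001]
contact_force: [0.4, -0.1, -0.3]
gripper_width: 0.316
grasp_force: 59.1
```

Scaled: 0.182 rad is 0.0869.

```bash
echo '[{"aperture":0, "pos":[0.0067, -0.034, 0]}, {"aperture":0, "pos":[0.0067, -0.034, 0]}, {"aperture":0, "pos":[0.0067, -0.034, 0]}, {"aperture":0, "pos":[0.0067, -0.034, 0]}, {"aperture":0, "turn_vec":[0, 0, 0.0869]}]' | python3 shift.py; echo '[{"aperture":0, "pos":[0, 0, 0.02]}, {"aperture":0, "pos":[0, 0, 0.01]}, {"aperture":0}, {"aperture":0}]' | python3 shift.py
```

```text
time: 20.3
tool_pos: [0.4451, -0.2785, 0.0689]
tool_rot: [-0.002, 0.936, 0.353, -0.001]
contact_force: [-0.2, -0.5, -0.4]
gripper_width: 0.316
grasp_force: 59.2
time: 20.8
tool_pos: [0.4479, -0.2815, 0.0415]
tool_rot: [0.0, 0.935, 0.355, 0.0]
contact_force: [-0.0, 0.1, -0.4]
gripper_width: 0.321
grasp_force: 59.2
```

```bash
echo '[{"aperture":0, "pos":[-0.0004, 0.0004, 0.015]}, {"aperture":0, "pos":[0, 0, 0.0075]}, {"aperture":0}, {"aperture":0}, {"aperture":0}]' | python3 shift.py;echo '[{"aperture":0, "pos":[0, 0, 0.001]}, {"aperture":0}, {"aperture":0}]' | python3 shift.py; echo '[{"aperture":0, "pos":[0, 0, 0.001]}, {"aperture":0}, {"aperture":0}]' | python3 shift.py; echo '[{"aperture":0, "pos":[0, 0, 0.0007]}, {"aperture":0}, {"aperture":0}]' | python3 shift.py
```

```text
time: 21.42
tool_pos: [0.4477, -0.2818, 0.0189]
tool_rot: [0.0, 0.935, 0.355, 0.0]
contact_force: [-0.7, 1.2, -0.1]
gripper_width: 0.315
grasp_force: 59.3
time: 21.8
tool_pos: [0.4477, -0.2819, 0.0179]
tool_rot: [-0.0, 0.935, 0.355, 0.0]
contact_force: [0.0, -0.4, -0.9]
gripper_width: 0.315
grasp_force: 59.3
time: 22.18
tool_pos: [0.4478, -0.282, 0.0174]
tool_rot: [0.0, 0.935, 0.355, 0.0]
contact_force: [-0.9, 1.5, 5.1]
gripper_width: 0.315
grasp_force: 59.9
time: 22.55
tool_pos: [0.4478, -0.282, 0.0174]
tool_rot: [-0.0, 0.935, 0.355, -0.0]
contact_force: [-3.8, 3.4, 9.2]
gripper_width: 0.315
grasp_force: 60.3
```

Red is seated. Releasing it and going to green.

The rows are not in the units I measure in: turns go in shares of 120 degrees. I convert before sending: -0.182 rad is -0.0869.

```bash
echo '[{"aperture":0.65}, {"aperture":0.65}, {"aperture":0.65, "pos":[0, 0, -0.015]}, {"aperture":0.65, "pos":[0, 0, -0.04]}]' | python3 shift.py; echo '[{"aperture":0.65, "pos":[-0.0127, 0.0369, 0]}, {"aperture":0.65, "pos":[-0.0127, 0.0369, 0]}, {"aperture":0.65, "pos":[-0.0127, 0.0369, 0]}, {"aperture":0.65, "pos":[-0.0127, 0.0369, 0]}, {"aperture":0.65, "turn_vec":[0, 0, -0.0869]}]' | python3 shift.py;echo '[{"aperture":0.65, "pos":[0, 0, 0.02]}, {"aperture":0.65}, {"aperture":0.65}, {"aperture":0.65}]' | python3 shift.py
python3 - <<'E'
from plant import manip
from h import *
p=manip.camera_params("wrist");im=manip.grab_frame("wrist")[:,:,::-1].copy()
X=rowpts([.5538,-.3665,-.6593,.029],[-.075])[0];f=1.56
im=cv2.resize(im,None,fx=f,fy=f,interpolation=cv2.INTER_CUBIC);circ(p,im,X,.0152,(255,255,255),f)
cv2.imwrite("pics/w4.png",im)
E
```

```text
time: 23.05
tool_pos: [0.4462, -0.2806, 0.0701]
tool_rot: [-0.002, 0.935, 0.355, -0.001]
contact_force: [-0.2, -0.3, 0.9]
gripper_width: 0.651
grasp_force: 0.0
time: 23.68
tool_pos: [0.5086, -0.4288, 0.0725]
tool_rot: [0.001, 0.898, 0.44, 0.0]
contact_force: [-0.6, 0.1, 0.5]
gripper_width: 0.649
grasp_force: 0.0
time: 24.18
tool_pos: [0.5078, -0.4259, 0.0517]
tool_rot: [0.0, 0.899, 0.438, 0.0]
contact_force: [0.8, 0.4, 0.4]
gripper_width: 0.65
grasp_force: 0.0
```

View pics/w4.png

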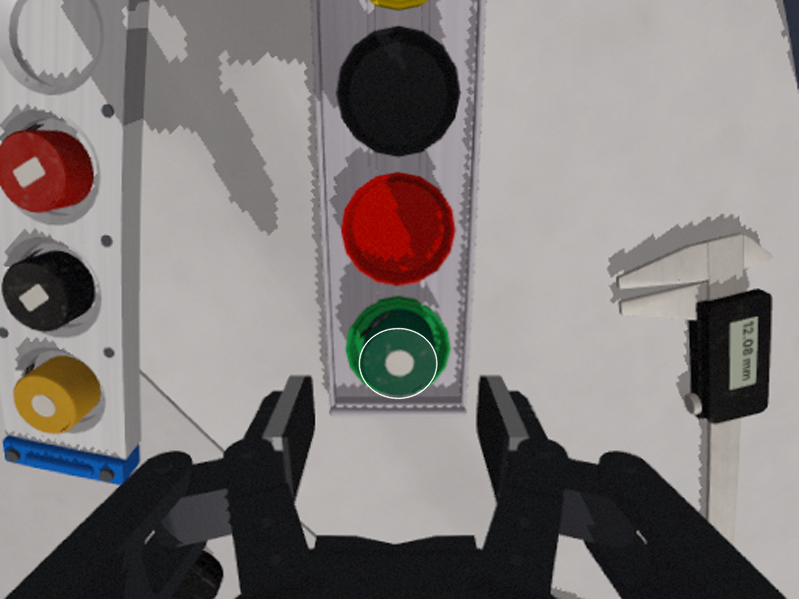

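The view shows yellow, black and red seated in the carrier in order from its blue end: (42,395), (48,290), (45,170). Green at (398,362) is where predicted. The polisher stands close to the last pocket, so I'll turn the tool before moving there to swing the camera side away from it.

Scaled: 0.16 rad is 0.0764.

```bash
echo '[{"aperture":0.65, "pos":[0, 0, 0.02]}, {"aperture":0.65, "pos":[0, 0, 0.01]}, {"aperture":0.65, "pos":[0, 0, 0.0037]}, {"aperture":0.65}, {"aperture":0.65}]' | python3 shift.py; echo '[{"aperture":0}, {"aperture":0}, {"aperture":0}, {"aperture":0}]' | python3 shift.py; echo '[{"aperture":0, "pos":[0, 0, -0.01]}, {"aperture":0, "pos":[0, 0, -0.03]}, {"aperture":0, "pos":[0, 0, -0.015]}, {"aperture":0}]' | python3 shift.py; echo '[{"aperture":0, "turn_vec":[0, 0, 0.0764]}, {"aperture":0, "turn_vec":[0, 0, 0.0764]}, {"aperture":0, "turn_vec":[0, 0, 0.0764]}, {"aperture":0, "turn_vec":[0, 0, 0.0764]}, {"aperture":0}]' | python3 shift.py
```

```text
time: 24.85
tool_pos: [0.5079, -0.4263, 0.018]
tool_rot: [0.0, 0.899, 0.438, 0.0]
contact_force: [1.7, -0.4, 0.6]
gripper_width: 0.651
grasp_force: 0.0
time: 25.35
tool_pos: [0.5081, -0.4265, 0.0185]
tool_rot: [0.001, 0.899, 0.438, 0.0]
contact_force: [-0.3, 0.3, 4.5]
gripper_width: 0.324
grasp_force: 59.4
time: 25.85
tool_pos: [0.5083, -0.4267, 0.0742]
tool_rot: [0.001, 0.899, 0.438, 0.0]
contact_force: [0.2, 0.6, 0.2]
gripper_width: 0.318
grasp_force: 59.2
time: 26.48
tool_pos: [0.507, -0.4253, 0.0709]
tool_rot: [-0.001, 0.991, 0.134, -0.001]
contact_force: [-1.0, -0.1, -1.2]
gripper_width: 0.32
grasp_force: 59.2
```

Run:
```python
from plant import manip
from h import *
s=manip.state();M=rot(s["tool_rot"]);print(s["tool_pos"],M.round(3).tolist(),M.T@(np.array([.4851,-.2488,.07])-s["tool_pos"]))
```

```text
[ 0.50695953 -0.42527853  0.07094083] [[0.964, 0.266, -0.002], [0.266, -0.964, 0.002], [-0.001, -0.002, -1.0]] [ 0.02593927 -0.17592303  0.00128057]
```

```bash
echo '[{"aperture":0, "pos":[0.0065, -0.044, 0]}, {"aperture":0, "pos":[0.0065, -0.044, 0]}, {"aperture":0, "pos":[0.0065, -0.044, 0]}, {"aperture":0, "pos":[0.0065, -0.044, 0]}, {"aperture":0}]' | python3 shift.py; echo '[{"aperture":0, "pos":[0, 0, 0.02]}, {"aperture":0, "pos":[0, 0, 0.01]}, {"aperture":0}, {"aperture":0}]' | python3 shift.py
python3 - <<'E'
from plant import manip
from h import *
s=manip.state();M=rot(s["tool_rot"]);print(M.T@(np.array([.4851,-.2488,.0185])-s["tool_pos"]))
cv2.imwrite("pics/w5.png",manip.grab_frame("wrist")[:,:,::-1])
E
```

```text
time: 27.1
tool_pos: [0.485, -0.2464, 0.0712]
tool_rot: [-0.001, 0.991, 0.136, -0.001]
contact_force: [0.2, 0.6, -0.2]
gripper_width: 0.323
grasp_force: 59.3
time: 27.6
tool_pos: [0.4862, -0.25, 0.0423]
tool_rot: [-0.0, 0.991, 0.133, -0.0]
contact_force: [-0.7, 0.1, -0.8]
gripper_width: 0.326
grasp_force: 59.3
[-0.00071297 -0.00138596  0.02382117]
```

View pics/w5.png

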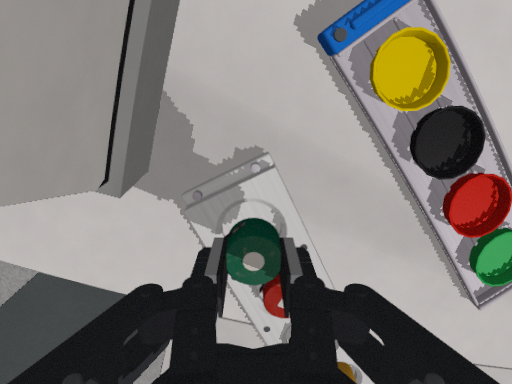

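Green hangs over the last pocket, upright at (253,250). The polisher (left edge) and red (278,295) are clear. Lowering.

```bash
echo '[{"aperture":0, "pos":[-0.0006, -0.0012, 0.015]}, {"aperture":0, "pos":[0, 0, 0.0075]}, {"aperture":0}, {"aperture":0}, {"aperture":0}]' | python3 shift.py;echo '[{"aperture":0, "pos":[0, 0, 0.001]}, {"aperture":0}, {"aperture":0}]' | python3 shift.py; echo '[{"aperture":0, "pos":[0, 0, 0.001]}, {"aperture":0}, {"aperture":0}]' | python3 shift.py
```

```text
time: 28.28
tool_pos: [0.4852, -0.2483, 0.02]
tool_rot: [0.0, 0.991, 0.134, -0.0]
contact_force: [-0.4, -0.6, -0.8]
gripper_width: 0.321
grasp_force: 59.3
time: 28.65
tool_pos: [0.4852, -0.2484, 0.019]
tool_rot: [0.0, 0.991, 0.134, -0.0]
contact_force: [0.4, 0.2, 0.1]
gripper_width: 0.322
grasp_force: 59.3
time: 29.02
tool_pos: [0.4854, -0.2485, 0.0185]
tool_rot: [0.0, 0.991, 0.134, 0.0]
contact_force: [-2.0, 0.7, 4.8]
gripper_width: 0.32
grasp_force: 59.8
```

```bash
echo '[{"aperture":0.6, "pos":[0, 0, 0.0005]}, {"aperture":0.6}, {"aperture":0.6}, {"aperture":0.6, "pos":[0, 0, -0.015]}, {"aperture":0.6, "pos":[0, 0, -0.04]}]' | python3 shift.py; echo '[{"aperture":0.6, "pos":[-0.014, 0.017, -0.04]}, {"aperture":0.6, "pos":[-0.014, 0.017, -0.04]}, {"aperture":0.6, "pos":[-0.014, 0.017, -0.04]}, {"aperture":0.6, "pos":[-0.014, 0.017, -0.04]}, {"aperture":0.6}]' | python3 shift.py;echo '[{"aperture":0.6}, {"aperture":0.6}]' | python3 shift.py
python3 - <<'E'
from plant import manip
from h import *
p=manip.camera_params("wrist");im=manip.grab_frame("wrist")[:,:,::-1]
f=3;im=cv2.resize(im,None,fx=f,fy=f,interpolation=cv2.INTER_CUBIC)
P=rowpts([.4292,-.2988,-.8413,.015],[-.075,-.025,.025,.075])
for X,h in zip(P,(.020,.019,.018,.022)): circ(p,im,np.r_[X[:2],.007+h],.0152,(255,255,0),f)
u=np.int32(proj(p,P).mean(0)*f);y=max(u[1]-290,0);x=max(u[0]-300,0)
cv2.imwrite("pics/w6.png",im[y:y+580,x:x+600])
E
```

```text
time: 29.65
tool_pos: [0.4837, -0.2473, 0.0715]
tool_rot: [-0.002, 0.991, 0.133, -0.002]
contact_force: [0.2, -0.7, -0.7]
gripper_width: 0.599
grasp_force: 0.0
time: 30.28
tool_pos: [0.4504, -0.3315, 0.2387]
tool_rot: [0.004, 0.991, 0.133, 0.003]
contact_force: [0.7, -0.1, -0.1]
gripper_width: 0.598
grasp_force: 0.0
time: 30.52
tool_pos: [0.4488, -0.3277, 0.2309]
tool_rot: [-0.001, 0.991, 0.134, -0.001]
contact_force: [-0.1, -0.4, -0.5]
gripper_width: 0.602
grasp_force: 0.0
```

View pics/w6.png

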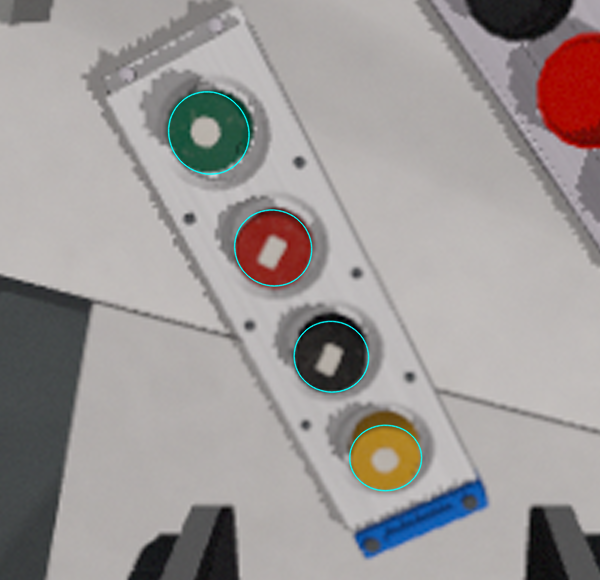

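The tops of all four mounts match the circles predicted for fully seated mounts: yellow (385,458), black (331,356), red (273,247), green (209,132), counted from the blue end. All are upright and the gripper is clear, so I'm handing in.

```bash
python3 -c "
from plant import manip
print(manip.job_done())"
```

```text
the job is handed in; nothing more can be done
None
```

All four mounts are in the carrier, in the order yellow, black, red, green from its blue end, each upright with the polished face up and fully seated; I handed the job in at about 31 s, and no verdict was returned.

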